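# Put the sharpening stones back in their boxes

## Robot

A 6-joint arm with a two-finger parallel gripper is mounted at the origin on the work surface. World frame = base frame: x ahead of the robot, y to its left, z up, the work surface at z = 0. Lengths are in m, angles in rad, forces in N, time in s.
With the tool pointing down it reaches from about 0.3 to 0.775 m from the base axis. Payload 14.6 kg.
Tool frame: the origin (TCP) lies midway between the tips of the shut fingers; the grasp point (between the pads) lies 19 mm behind it (ctrl.pinch_z is the distance from the TCP to the grasp point, in m); z points along the fingers, y is the line along which they close (so a half turn about z gives the same grasp; the last joint's range is limited). The gripper opens to 94 mm and grips with 3 to 60 N. Pads are 16 mm wide; open, the fingers measure 119 mm over their backs; the gripper's body (75 mm by 177 mm) begins 78 mm behind the grasp point.
Start: joints at [-1.216, 0.3, 1.521, -0, 1.321, -0.067], TCP at [0.225, -0.502, 0.205] pointing down, gripper open.
Joint ranges: [-3.03, 3.03], [-0.79, 2.21], [0.23, 2.52], [-1.04, 4.18], [0, 3.07], [-2.55, 2.55]. Speed limits (rad/s): [2.22, 2.22, 2.57, 3.14, 3.14, 3.14].

## Interface

Orientations are given as [roll, pitch, yaw] about the fixed x, y, z axes, in that order (R = Rz(yaw) Ry(pitch) Rx(roll)).
In Python, from station import ctrl gives the robot as it stands.
- The arm moves only by the tool jog_arm, never from a script. Its argument "motion" is a list of rows, each a list of 7 numbers: the shift along the tool's x, y, z in m, then the turn, a rotation vector about the tool's x, y, z in rad, then the opening, from -1 (shut) to 1 (fully open). In form: [[tx, ty, tz, rx, ry, rz, gripper], ...]. A call has 1 to 5 rows; each row shifts and turns the commanded pose from where the row before left it, along the tool's axes as they then stand; what a row does not reach is not made up. A row lasts 1/10 s, in which the tool goes at most 50 mm and 8.59 degrees, less where a joint would pass 70% of its speed; a pose out of reach is approached as far as the arm can. A call is refused whole if a number of a shift passes 0.05 or a number of a turn 0.15, either way. A call with a gripper value outside its range is refused whole. The fingers move at their own pace and stop on an object; "squeeze" is the grip in N (left out, the last holds). Time passes only in rows, so rows that do not move let the fingers close. It gives the time, the measured TCP pose, the force, the opening and the grip force at its end, in the units of the state.
- ctrl.get_obs(): the state, without advancing time (a new reading comes with each control period).
- ctrl.camera(name): name is "side" or "top"; returns the picture (400x640x3 uint8, red, green, blue); there is no depth.
- ctrl.camera_model(name): a dict with "intrinsics" (3x3 intrinsics, pixels), "k1" (the pictures are not rectified: a ray, as slopes to the right and down, at radius r is drawn at 1 + k1 r^2 times it, then the intrinsics apply), "rvec" (rotation vector, rad) and "tvec" (3), from world to camera coordinates, as OpenCV has them. Camera axes: x right, y down, z forward; pixel columns grow to the right and rows downward; lengths in m; the calibration is good to about 2 mm. A picture is of the moment at which its call begins. camera_model takes no time and is no camera call.
- ctrl.hand_in(): hands the job in; it is judged then, once.
The state is a dict: "time_s": time; "qpos": joint angles; "joint_vel": joint speeds; "tau": joint torques, N m; "ee_pos": TCP position; "eef_rot": TCP orientation; "force": force on the tool from outside, world axes, zero at the start; "moment": the same for the moment, N m; "grip_width": finger opening in m; "grip_force": force on a finger pad.
Only numpy, scipy, OpenCV 4.12 (cv2) and the standard library are available. Lean on these libraries where they do the work, as an engineer would, in place of code of your own. Each camera call takes 0.05 s, during which the arm holds its last target. There are 200 camera calls.

## Task

Sharpening is done: take the stack of four sharpening stones apart and lay each stone flat on the bottom of the recess of its own wooden box, the one cut to its shape and size. Lower the stones in, never dropping one, for they chip, and leave the honing guide and the chisel where they lie.

Things in the scene. Friction and masses are not known exactly. Their poses are not given: they have to be found in the camera images.
- slip_stone_mid (a point): Slip stone, the smallest: a narrow grey sharpening stone with round ends, dark below and lighter above, 90 long x 24 wide x 20 high (mm), about 0.1 kg. At the start it lies on top of the stack of four stones, on the round stone. Origin at its centre, half-way up; x along its length, y across its width, z up.
- round_stone_mid (a point): Round grey sharpening stone, a disc with a dark lower and a lighter upper layer, 60 diameter x 28 high (mm), about 0.18 kg. Second from the top of the stack. Origin at its centre, half-way up; z up.
- pocket_stone_mid (a point): Pocket stone: a middle-sized square-edged grey sharpening stone, with a dark lower and a lighter upper layer, 100 long x 40 wide x 22 high (mm), about 0.2 kg. Third from the top of the stack, lying on the bench stone. Origin at its centre, half-way up; x along its length, y across its width, z up.
- bench_stone_mid (a point): Bench stone: the largest square-edged grey sharpening stone, with a dark lower and a lighter upper layer, 150 long x 50 wide x 25 high (mm), about 0.43 kg. The bottom of the stack, lying on the bench. The stones lie loose on one another, each a little turned. Origin at its centre, half-way up; x along its length, y across its width, z up.
- slip_box_floor (a point): A dark-wood block standing fast on the bench (it does not slide), 124 x 58 mm and 18 mm high, with one flat-floored recess 8 mm deep, 106 x 40 mm, cut into its top in the middle. Origin in the centre of the recess floor, 10 mm above the bench; the block's top lies 8 mm above the origin. x along its length, y across, z up. It is the box bottom of the slip stone, which fits with 8 mm to spare on each side and stands out of it by 12 mm.
- round_box_floor (a point): A dark-wood block standing fast on the bench (it does not slide), 94 x 94 mm and 18 mm high, with one flat-floored recess 8 mm deep, round, 76 mm, cut into its top in the middle. Origin in the centre of the recess floor, 10 mm above the bench; the block's top lies 8 mm above the origin. x and y along its sides, z up. It is the box bottom of the round stone, which fits with 8 mm to spare on each side and stands out of it by 20 mm.
- pocket_box_floor (a point): A dark-wood block standing fast on the bench (it does not slide), 134 x 74 mm and 18 mm high, with one flat-floored recess 8 mm deep, 116 x 56 mm, cut into its top in the middle. Origin in the centre of the recess floor, 10 mm above the bench; the block's top lies 8 mm above the origin. x along its length, y across, z up. It is the box bottom of the pocket stone, which fits with 8 mm to spare on each side and stands out of it by 14 mm.
- bench_box_floor (a point): A dark-wood block standing fast on the bench (it does not slide), 184 x 84 mm and 18 mm high, with one flat-floored recess 8 mm deep, 166 x 66 mm, cut into its top in the middle. Origin in the centre of the recess floor, 10 mm above the bench; the block's top lies 8 mm above the origin. x along its length, y across, z up. It is the box bottom of the bench stone, which fits with 8 mm to spare on each side and stands out of it by 17 mm.
- honing_guide: Bystander: a loose small honing guide (two aluminium cheeks on rods with a roller between), 45 x 105 mm and 30 mm high, at the far side of the boxes. Origin on the bench under its centre.
- chisel: Bystander: a loose chisel with wooden handle and bare steel blade, 240 mm long and 28 mm high, lying near the robot. Origin on the bench under it, near the middle; x towards the blade's edge.
Mind the look-alikes: they are no part of the job. Leave any pink or yellow look-alike of the part that bears pocket_stone_mid alone.

How it is judged:
By the outcome, as a careful person would: the job done as asked, in the order asked, and still so for the second after the job is handed in, with the robot touching nothing.
It also fails if it takes over 122 s, if anything falls off the work surface, if the arm or the gripper's body presses on something with over 40 N, if the wrist force passes 120 N, or if a joint passes its speed limit or range.

## Working session

There is one attempt and no reset: what is moved stays moved. The work goes in short steps, Python scripts to look and compute and a tool call to move; the robot and the scene stay as the last step left them, time stands still between calls to the robot, and variables do not carry over. Pictures are saved under pics/ and viewed, at most 14 in all, crops included, and the job is handed in when it is done.

Besides the shell and the picture viewer there is one more tool, called after ">>>" as a command line: name --pt "numbers of a row" for each row, then --argument value for the rest. jog_arm: Moves the arm, as the interface text tells. Its arguments: {"type":"object","properties":{"motion":{"type":"array"},"squeeze":{"type":"number"}},"required":["motion"]}

```bash
ls; mkdir -p pics
python3 - <<'E'
from station import ctrl
import cv2
for n in("top","side"):
    cv2.imwrite(f"pics/{n}0.png",ctrl.camera(n)[:,:,::-1]); print(ctrl.camera_model(n))
print(ctrl.get_obs(),ctrl.pinch_z)
E
```

```text
pics
{'intrinsics': array([[428.20582066,   0.        , 313.47053976],
       [  0.        , 428.20582066, 205.46434443],
       [  0.        ,   0.        ,   1.        ]]), 'k1': -0.04073470842766687, 'rvec': array([ 2.16813881, -2.16331396,  0.17394793]), 'tvec': array([0.05465101, 0.48882523, 1.28329702])}
{'intrinsics': array([[371.28848913,   0.        , 319.67185059],
       [  0.        , 371.28848913, 200.17954342],
       [  0.        ,   0.        ,   1.        ]]), 'k1': -0.004372215879024898, 'rvec': array([ 0.51881698, -2.7976045 ,  0.97178636]), 'tvec': array([0.51206938, 0.11790724, 0.92020162])}
{'time_s': 0.1, 'qpos': array([-1.21558948e+00,  3.00395505e-01,  1.52149925e+00, -4.54841852e-08,
        1.32067861e+00, -6.66114753e-02]), 'joint_vel': array([-0.00045596, -0.0017955 , -0.00048028, -0.0007823 ,  0.00058762,
       -0.00054779]), 'tau': array([ 1.46300295e-04, -5.32647407e+01, -3.53288949e+01,  7.08285207e-02,
        2.34139472e-02, -9.25436461e-05]), 'ee_pos': array([ 0.2250953 , -0.50158571,  0.20496241]), 'eef_rot': array([-3.14061412e+00, -6.52341634e-05,  4.21818304e-01]), 'force': array([0.51290218, 0.55710221, 0.16142694]), 'moment': array([-0.03377437, -0.031402  ,  0.07688042]), 'grip_force': 0.0, 'grip_width': 0.09388486167764064} 0.0188
```

View pics/top0.png

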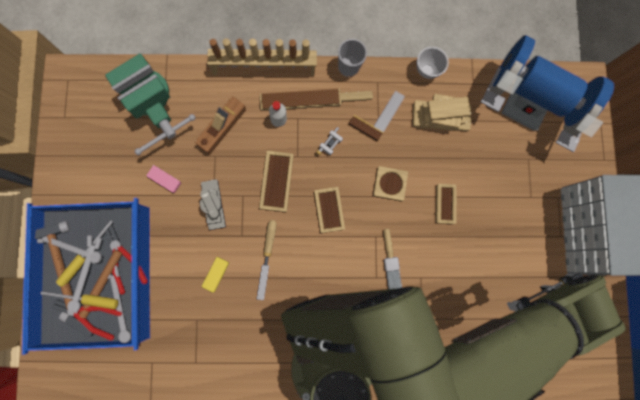

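View pics/side0.png

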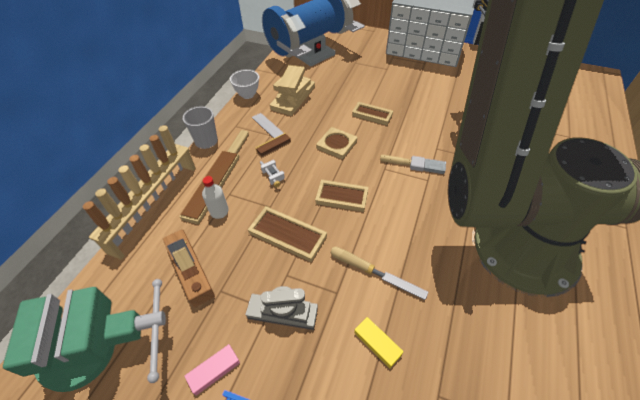

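Top: the stack is at (212,204). The boxes are bench (277,181), pocket (329,210), round (391,183) and slip (447,204). The pink and yellow look-alikes are at (163,180) and (215,275).

```bash
cat > h.py <<'E'
import numpy as np, cv2
from station import ctrl
def cam(n):
    m=ctrl.camera_model(n); R=cv2.Rodrigues(m['rvec'])[0]; return m['intrinsics'],m['k1'],R,m['tvec']
def ray2plane(n,uv,z):
    K,k1,R,t=cam(n); uv=np.asarray(uv,float).reshape(-1,1,2)
    p=cv2.undistortPoints(uv,K,np.array([k1,0,0,0.])).reshape(-1,2)
    d=np.c_[p,np.ones(len(p))]@R; c=-R.T@t
    return c+d*((z-c[2])/d[:,2])[:,None]
def proj(n,P):
    K,k1,R,t=cam(n); return cv2.projectPoints(np.asarray(P,float).reshape(-1,3),R,t,K,np.array([k1,0,0,0.]))[0].reshape(-1,2)
def rect(n,cnt,z):
    w=ray2plane(n,cnt,z)[:,:2].astype(np.float32)*1000
    (c,s,a)=cv2.minAreaRect(w); 
    if s[0]<s[1]: s=s[::-1]; a+=90
    return np.round(c,1),np.round(s,1),round((a+90)%180-90,1)
E
python3 - <<'E'
from h import *
im=cv2.imread("pics/top0.png"); hsv=cv2.cvtColor(im,cv2.COLOR_BGR2HSV)
for name,(u,v),r in (("bench",(277,181),36),("pocket",(329,210),26),("round",(391,183),20),("slip",(447,204),24)):
    x0,y0=u-r,v-r; c=im[v-r:v+r,u-r:u+r]; g=cv2.resize(c,None,fx=4,fy=4,interpolation=cv2.INTER_CUBIC)[:,:,1]
    for thr in (75,):
        m=(g<thr).astype(np.uint8)
        cs=cv2.findContours(m,cv2.RETR_EXTERNAL,cv2.CHAIN_APPROX_NONE)[0]; k=[q for q in cs if cv2.pointPolygonTest(q,(4*r,4*r),False)>=0]
        if not k: print(name,"none",g[4*r,4*r]); continue
        k=k[0].reshape(-1,2)/4.-.375+[x0,y0]
        print(name,thr,*rect("top",k,.018))
a=cv2.resize(im[170:240,180:245],None,fx=6,fy=6,interpolation=cv2.INTER_CUBIC)
s=cv2.imread("pics/side0.png"); b=cv2.resize(s[275:335,240:325],None,fx=5,fy=5,interpolation=cv2.INTER_CUBIC)
H=max(a.shape[0],b.shape[0]); o=np.zeros((H,a.shape[1]+b.shape[1],3),np.uint8); o[:a.shape[0],:a.shape[1]]=a;o[:b.shape[0],a.shape[1]:]=b
print(o.shape); cv2.imwrite("pics/stack.png",cv2.resize(o,(800,int(H*800/o.shape[1]))))
print(ray2plane("top",[[212,204]],.08))
E
```

```text
bench 75 [569.2 171.2] [158.9  58.3] -6.5
pocket 75 [478.9   5.8] [108.3  48.8] 8.5
round 75 [ 563.7 -187.9] [66.3 66. ] 0.3
slip 75 [ 500.2 -364. ] [98.2 31.8] -3.6
(420, 815, 3)
[[0.48538162 0.35606531 0.08      ]]
```

View pics/stack.png

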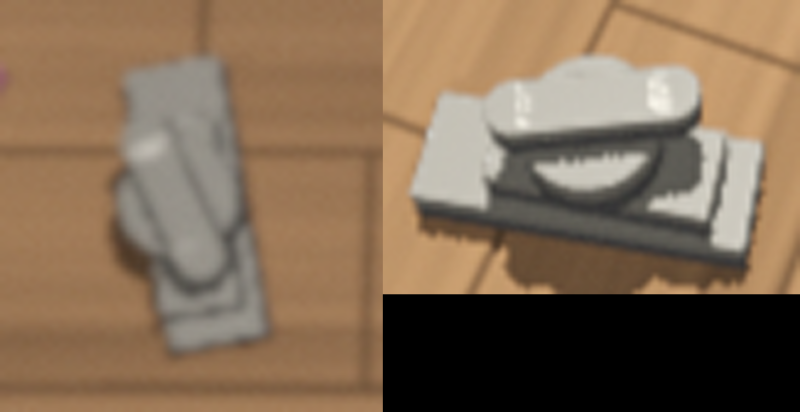

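The slip's axis runs roughly at (204,190)→(215,219) in the top picture. Its ends in the side picture are at about (261,296) and (305,294).

```bash
cat >> h.py <<'E'
def go(x,y,z,yawdeg,n=None):
    """shift in tool axes to reach the target with the tool pointing down, and per-row values"""
    from scipy.spatial.transform import Rotation as Ro
    o=ctrl.get_obs(); R=Ro.from_euler('xyz',o['eef_rot']); d=np.array([x,y,z])-o['ee_pos']
    r=(R.inv()*Ro.from_euler('xyz',[np.pi,0,np.radians(yawdeg)])).as_rotvec()
    s=R.inv().apply(d); k=n or int(max(1,np.ceil(np.linalg.norm(s)/.049),np.ceil(np.linalg.norm(r)/.145)))
    print('now',o['ee_pos'].round(4),np.degrees(o['eef_rot']).round(1),'rows',k,'shift',s.round(4),'turn',r.round(4),'grip',o['grip_width'].round(4),o['grip_force'].round(1))
    print(' world shift',d.round(4),' translate-only rows of tool shift',(s/k).round(4),'turn/row',(r/k).round(4))
E
python3 - <<'E'
from h import *
Z=.095
a=ray2plane("side",[[260.8,296.4],[304.6,294.4]],Z); print(a.round(4),a.mean(0),np.linalg.norm(a[0]-a[1]),np.degrees(np.arctan2(*(a[0]-a[1])[1::-1])))
c=a.mean(0)
s=cv2.imread("pics/side0.png");t=cv2.imread("pics/top0.png")
g=cv2.resize(cv2.cvtColor(t,cv2.COLOR_BGR2GRAY)[170:240,180:245],None,fx=1,fy=1)
def outline(L,W,c,yaw,z,rnd=0):
    if rnd:
        th=np.linspace(0,2*np.pi,40); p=np.c_[W/2*np.cos(th)+np.sign(np.cos(th))*(L-W)/2,W/2*np.sin(th)]
    else: p=np.array([[L,W],[-L,W],[-L,-W],[L,-W],[L,W]])/2
    y=np.radians(yaw); R=np.array([[np.cos(y),-np.sin(y)],[np.sin(y),np.cos(y)]])
    return np.c_[p@R.T+c[:2],np.full(len(p),z)]
d=a[0]-a[1]; yaw=np.degrees(np.arctan2(d[1],d[0]))
P=outline(.09,.024,c,yaw,Z,1)
out=[]
for n,im,x0,y0,w,h,f in(("top",t,180,170,65,70,6),("side",s,240,275,85,60,5)):
    b=cv2.resize(im[y0:y0+h,x0:x0+w],None,fx=f,fy=f,interpolation=cv2.INTER_CUBIC)
    q=((proj(n,P)-[x0,y0]+.5)*f).astype(int); cv2.polylines(b,[q],True,(0,0,255),1)
    out.append(cv2.copyMakeBorder(b,0,420-b.shape[0],0,0,cv2.BORDER_CONSTANT))
cv2.imwrite("pics/ov.png",cv2.resize(np.hstack(out),(800,412)))
go(c[0],c[1],.16,yaw)
E
```

```text
[[0.5264 0.3833 0.095 ]
 [0.4454 0.3477 0.095 ]] [0.48590734 0.36553125 0.095     ] 0.08849341062328313 23.7262227590329Traceback (most recent call last):
  File "<stdin>", line 21, in <module>
  File "h.py", line 23, in go
    print('now',o['ee_pos'].round(4),np.degrees(o['eef_rot']).round(1),'rows',k,'shift',s.round(4),'turn',r.round(4),'grip',o['grip_width'].round(4),o['grip_force'].round(1))
                                                                                                                            ^^^^^^^^^^^^^^^^^^^^^
AttributeError: 'float' object has no attribute 'round'
```

View pics/ov.png

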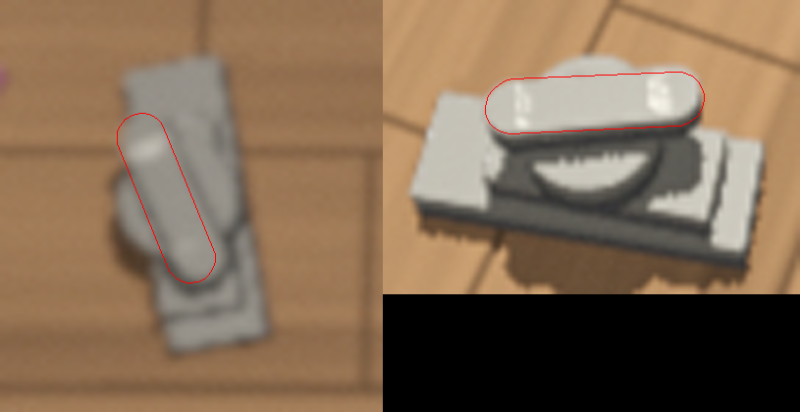

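The outline fits in both views; the strip to its right in the top view is the stone's visible side wall. Now I compute the move.

```bash
sed -i "s/o\['grip_width'\].round(4),o\['grip_force'\].round(1)/round(float(o['grip_width']),4),round(float(o['grip_force']),1),'F',o['force'].round(1)/" h.py
python3 - <<'E'
from h import *
go(.4859,.3655,.16,23.7)
E
```

```text
now [ 0.2251 -0.5016  0.205 ] [-179.9   -0.    24.2] rows 19 shift [ 0.5929 -0.6843  0.0457] turn [-0.001  -0.0001  0.0082] grip 0.0939 0.0 F [0.5 0.6 0.2]
 world shift [ 0.2608  0.8671 -0.045 ]  translate-only rows of tool shift [ 0.0312 -0.036   0.0024] turn/row [-0.0001 -0.      0.0004]
```

>>> jog_arm --pt "0.0312 -0.036 0 0 0 0 1" --pt "0.0312 -0.036 0 0 0 0 1" --pt "0.0312 -0.036 0 0 0 0 1" --pt "0.0312 -0.036 0 0 0 0 1" --pt "0.0312 -0.036 0 0 0 0 1"

```text
time_s: 0.6
ee_pos: [0.2938, -0.2718, 0.2052]
eef_rot: [-3.141, 0.0, 0.421]
force: [1.4, 1.1, 0.5]
grip_width: 0.0944
grip_force: 0.0
```

>>> jog_arm --pt "0.0312 -0.036 0 0 0 0 1" --pt "0.0312 -0.036 0 0 0 0 1" --pt "0.0312 -0.036 0 0 0 0 1" --pt "0.0312 -0.036 0 0 0 0 1" --pt "0.0312 -0.036 0 0 0 0 1"

```text
time_s: 1.1
ee_pos: [0.3624, -0.0437, 0.2055]
eef_rot: [3.141, -0.0, 0.422]
force: [0.5, -0.9, -0.4]
grip_width: 0.0937
grip_force: 0.0
```

>>> jog_arm --pt "0.0312 -0.036 0 0 0 0 1" --pt "0.0312 -0.036 0 0 0 0 1" --pt "0.0312 -0.036 0 0 0 0 1" --pt "0.0312 -0.036 0 0 0 0 1" --pt "0.0312 -0.036 0 0 0 0 1"

```text
time_s: 1.6
ee_pos: [0.4311, 0.1846, 0.2053]
eef_rot: [3.142, 0.0, 0.422]
force: [0.3, -0.6, 0.1]
grip_width: 0.0943
grip_force: 0.0
```

>>> jog_arm --pt "0.0312 -0.036 0.01 0 0 0 1" --pt "0.0312 -0.036 0.01 0 0 0 1" --pt "0.0312 -0.036 0.01 0 0 0 1" --pt "0.0312 -0.036 0.01 0 0 0 1" --pt "0 0 0 0 0 0 1"

```text
time_s: 2.1
ee_pos: [0.4853, 0.3685, 0.1617]
eef_rot: [3.141, 0.005, 0.425]
force: [0.9, -0.7, -1.8]
grip_width: 0.094
grip_force: 0.0
```

Run:
```python
from h import *
go(.4859,.3655,.0865,23.7)
```

```text
now [0.4853 0.3685 0.1617] [180.    0.3  24.4] rows 2 shift [-0.0003  0.0029  0.0752] turn [0.0004 0.0047 0.0115] grip 0.094 0.0 F [ 0.9 -0.7 -1.8]
 world shift [ 0.0006 -0.003  -0.0752]  translate-only rows of tool shift [-0.0001  0.0015  0.0376] turn/row [0.0002 0.0023 0.0058]
```

>>> jog_arm --pt "0 0.001 0.025 0 0 0.01 1" --pt "0 0.001 0.025 0 0 0 1" --pt "0 0 0.015 0 0 0 1" --pt "0 0 0 0 0 0 0.3" --pt "0 0 0 0 0 0 0.3"

```text
time_s: 2.6
ee_pos: [0.4871, 0.3631, 0.1013]
eef_rot: [-3.141, -0.001, 0.412]
force: [-0.1, 0.2, -0.1]
grip_width: 0.0813
grip_force: 0.0
```

Run:
```python
from h import *
go(.4859,.3655,.0865,23.7)
```

```text
now [0.4871 0.3631 0.1013] [-180.    -0.    23.6] rows 1 shift [-0.0001 -0.0027  0.0148] turn [-0.0001 -0.0007 -0.002 ] grip 0.0813 0.0 F [-0.1  0.2 -0.1]
 world shift [-0.0012  0.0024 -0.0148]  translate-only rows of tool shift [-0.0001 -0.0027  0.0148] turn/row [-0.0001 -0.0007 -0.002 ]
```

>>> jog_arm --pt "0 -0.0025 0.01 0 0 0 0" --pt "0 0 0.0045 0 0 0 -0.3" --pt "0 0 0 0 0 0 -0.3" --pt "0 0 0 0 0 0 -0.3" --pt "0 0 0 0 0 0 -0.3" --squeeze 10

```text
time_s: 3.1
ee_pos: [0.4859, 0.3655, 0.0863]
eef_rot: [-3.142, -0.0, 0.412]
force: [0.1, 0.6, 0.6]
grip_width: 0.0413
grip_force: 0.0
```

>>> jog_arm --pt "0 0 0 0 0 0 -0.4" --pt "0 0 0 0 0 0 -0.6" --pt "0 0 0 0 0 0 -0.8" --pt "0 0 0 0 0 0 -1" --pt "0 0 0 0 0 0 -1" --squeeze 20

```text
time_s: 3.6
ee_pos: [0.4859, 0.3654, 0.0861]
eef_rot: [3.142, -0.0, 0.412]
force: [0.4, -1.5, 2.3]
grip_width: 0.0237
grip_force: 19.8
```

Run:
```python
from h import *
go(.5002,-.364,.2,-3.6)
```

```text
now [0.4859 0.3654 0.0861] [180.   -0.   23.6] rows 16 shift [-0.2788  0.6742 -0.1139] turn [-0.000e+00 -2.000e-04  4.746e-01] grip 0.0237 19.8 F [ 0.4 -1.5  2.3]
 world shift [ 0.0143 -0.7294  0.1139]  translate-only rows of tool shift [-0.0174  0.0421 -0.0071] turn/row [-0.     -0.      0.0297]
```

>>> jog_arm --pt "0 0 -0.005 0 0 0 -1" --pt "0 0 -0.015 0 0 0 -1" --pt "0 0 -0.02 0 0 0 -1" --pt "0 0 -0.02 0 0 0 -1" --pt "0 0 -0.02 0 0 0 -1"

```text
time_s: 4.1
ee_pos: [0.4858, 0.3655, 0.168]
eef_rot: [-3.141, -0.001, 0.412]
force: [-0.0, -1.4, -0.2]
grip_width: 0.0236
grip_force: 19.8
```

>>> jog_arm --pt "-0.009 0.022 -0.01 0 0 0 -1" --pt "-0.0174 0.042 -0.01 0 0 0 -1" --pt "-0.0174 0.042 -0.01 0 0 0 -1" --pt "-0.0174 0.042 0 0 0 0 -1" --pt "-0.0174 0.042 0 0 0 0 -1"

```text
time_s: 4.6
ee_pos: [0.4897, 0.1583, 0.1975]
eef_rot: [3.141, -0.002, 0.412]
force: [1.2, -0.2, -2.0]
grip_width: 0.0235
grip_force: 19.8
```

>>> jog_arm --pt "-0.0174 0.042 0 0 0 0 -1" --pt "-0.0174 0.042 0 0 0 0 -1" --pt "-0.0174 0.042 0 0 0 0 -1" --pt "-0.0174 0.042 0 0 0 0 -1" --pt "-0.0174 0.042 0 0 0 0 -1"

```text
time_s: 5.1
ee_pos: [0.494, -0.0692, 0.1973]
eef_rot: [3.141, -0.001, 0.412]
force: [0.3, -0.1, -1.5]
grip_width: 0.0239
grip_force: 19.8
```

>>> jog_arm --pt "-0.0174 0.042 0 0 0 0 -1" --pt "-0.0174 0.042 0 0 0 0 -1" --pt "-0.0174 0.042 0 0 0 0 -1" --pt "-0.0174 0.042 0 0 0 0 -1" --pt "-0.0174 0.042 0 0 0 0 -1"

```text
time_s: 5.6
ee_pos: [0.4982, -0.2966, 0.1973]
eef_rot: [3.141, -0.001, 0.412]
force: [1.5, 0.7, -1.4]
grip_width: 0.0239
grip_force: 19.8
```

>>> jog_arm --pt "-0.009 0.022 0 0 0 0.08 -1" --pt "0 0 0 0 0 0.12 -1" --pt "0 0 0 0 0 0.12 -1" --pt "0 0 0 0 0 0.12 -1" --pt "0 0 0 0 0 0.035 -1"

```text
time_s: 6.1
ee_pos: [0.499, -0.3185, 0.1971]
eef_rot: [3.141, -0.001, -0.068]
force: [0.6, -0.1, -1.3]
grip_width: 0.0235
grip_force: 19.8
```

Run:
```python
from h import *
go(.5002,-.364,.05,-3.6)
for n in("top","side"): cv2.imwrite(f"pics/{n}1.png",ctrl.camera(n)[:,:,::-1])
t=cv2.imread("pics/top1.png");s=cv2.imread("pics/side1.png")
f=lambda b,k,:cv2.resize(b,None,fx=k,fy=k,interpolation=cv2.INTER_CUBIC)
a=f(t[165:245,180:260],5);b=f(s[60:140,340:420],5)
cv2.imwrite("pics/v1.png",np.hstack([a,b]))
```

```text
now [ 0.499  -0.3185  0.1971] [180.   -0.   -3.9] rows 4 shift [0.0041 0.0452 0.1472] turn [ 0.0004 -0.0007 -0.005 ] grip 0.0235 19.8 F [ 0.6 -0.1 -1.3]
 world shift [ 0.0012 -0.0455 -0.1471]  translate-only rows of tool shift [0.001  0.0113 0.0368] turn/row [ 0.0001 -0.0002 -0.0013]
```

View pics/v1.png

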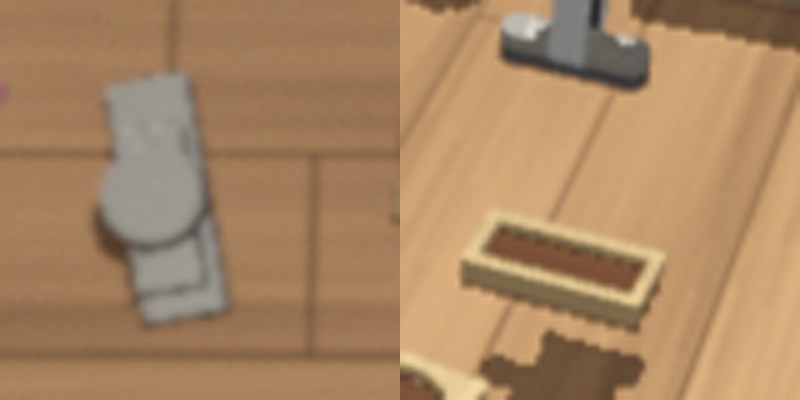

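The slip hangs level in the gripper. The slip box's top corners in the side picture, in full pixels, are about (358,103), (393,111), (388,119) and (352.5,112.5). The round stone is centred at about (210,204) in the top picture. Next I cross-check the boxes by their cream rims.

Run:
```python
from h import *
print(ray2plane("side",np.array([[490,213],[665,255],[640,297],[462,262]])/5.+[260-.5,60-.5],.018).mean(0).round(4))
for n,P in(("top",{"bench":(277,181),"pocket":(329,210),"round":(391,183),"slip":(447,204)}),("side",{"bench":(287,233),"pocket":(342,195),"round":(337,142),"slip":(373,113)})):
    im=cv2.imread(f"pics/{n}0.png"); hs=cv2.cvtColor(im,cv2.COLOR_BGR2HSV)
    for k,(u,v) in P.items():
        r=50 if k in("bench",) else 34
        c=cv2.resize(im[v-r:v+r,u-r:u+r],None,fx=4,fy=4,interpolation=cv2.INTER_CUBIC)
        d=c[:,:,1].astype(int); m=(d<(75 if n=="top" else 95)).astype(np.uint8)
        cs=cv2.findContours(m,cv2.RETR_EXTERNAL,cv2.CHAIN_APPROX_NONE)[0]; q=[q for q in cs if cv2.pointPolygonTest(q,(4*r,4*r),False)>=0]
        if q: 
            q=q[0].reshape(-1,2)/4.-.375+[u-r,v-r]
            print(n,k,'z18',rect(n,q,.018),'z10',rect(n,q,.01))
t=cv2.imread("pics/top1.png")
print('round',ray2plane("top",[[180+152/5-.5,165+197/5-.5]],.075))
```

```text
[ 0.503  -0.3615  0.018 ]
top bench z18 (array([569.2, 171.2]), array([158.9,  58.3]), -6.5) z10 (array([570.7, 171.7]), array([159.9,  58.7]), -6.5)
top pocket z18 (array([478.9,   5.8]), array([108.3,  48.8]), 8.5) z10 (array([479.9,   5.2]), array([108.9,  49. ]), 8.5)
top round z18 (array([ 563.7, -187.9]), array([66.3, 66. ]), 0.3) z10 (array([ 565.2, -189.6]), array([66.7, 66.4]), 0.3)
top slip z18 (array([ 500.2, -364. ]), array([98.2, 31.8]), -3.6) z10 (array([ 501.3, -366.8]), array([98.7, 32. ]), -3.6)
side bench z18 (array([570.5, 175.2]), array([161.3,  60.7]), -6.4) z10 (array([573.3, 170.5]), array([163. ,  61.4]), -6.4)
side pocket z18 (array([480.7,   9.3]), array([111.5,  48.5]), 8.6) z10 (array([482.6,   3. ]), array([112.6,  49. ]), 8.6)
side round z18 (array([ 565.4, -184.4]), array([69. , 64.4]), 20.4) z10 (array([ 568.2, -192.7]), array([69.7, 65.1]), 20.4)
side slip z18 (array([ 502.1, -360.7]), array([101.1,  31.4]), -3.0) z10 (array([ 504.2, -370.8]), array([102.2,  31.7]), -3.0)
round [[0.48633334 0.36332588 0.075     ]]
```

>>> jog_arm --pt "0.003 0.023 0 0 0 -0.006 -1" --pt "0.003 0.0227 0 0 0 0 -1" --pt "0 0 0.04 0 0 0 -1" --pt "0 0 0.045 0 0 0 -1" --pt "0 0 0.045 0 0 0 -1"

```text
time_s: 6.7
ee_pos: [0.5023, -0.3647, 0.0654]
eef_rot: [3.141, -0.001, -0.056]
force: [0.6, -0.9, -2.4]
grip_width: 0.0241
grip_force: 19.8
```

>>> jog_arm --pt "0 0 0.01 0 0 0 -1" --pt "0 0 0 0 0 0 -1" --pt "0 0 0 0 0 0 -1"

```text
time_s: 7.0
ee_pos: [0.5033, -0.3652, 0.0586]
eef_rot: [3.14, -0.003, -0.057]
force: [0.6, 0.7, -0.3]
grip_width: 0.024
grip_force: 19.8
```

Run:
```python
from h import *
go(.502,-.3645,.0221,-3.5)
for n in("side",): cv2.imwrite(f"pics/{n}2.png",ctrl.camera(n)[:,:,::-1])
s=cv2.imread("pics/side2.png")
cv2.imwrite("pics/v2.png",cv2.resize(s[60:140,340:420],None,fx=6,fy=6,interpolation=cv2.INTER_CUBIC))
```

```text
now [ 0.5033 -0.3652  0.0586] [179.9  -0.2  -3.2] rows 1 shift [-0.0014 -0.0007  0.0365] turn [ 0.0019 -0.0027  0.0044] grip 0.024 19.8 F [ 0.6  0.7 -0.3]
 world shift [-0.0013  0.0007 -0.0365]  translate-only rows of tool shift [-0.0014 -0.0007  0.0365] turn/row [ 0.0019 -0.0027  0.0044]
```

View pics/v2.png

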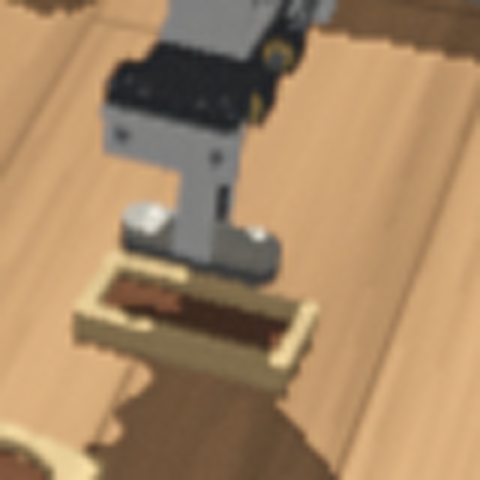

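The stone hangs above the recess, level and aligned with it. I lower it gently.

>>> jog_arm --pt "-0.001 0 0.015 0 0 0 -1" --pt "0 0 0.01 0 0 0 -1" --pt "0 0 0.005 0 0 0 -1" --pt "0 0 0.003 0 0 0 -1" --pt "0 0 0 0 0 0 -1"

```text
time_s: 7.55
ee_pos: [0.5012, -0.3643, 0.0225]
eef_rot: [-3.141, 0.001, -0.057]
force: [0.5, 0.2, -0.1]
grip_width: 0.0237
grip_force: 19.8
```

>>> jog_arm --pt "0 0 0.002 0 0 0 -1" --pt "0 0 0 0 0 0 -1"

```text
time_s: 7.75
ee_pos: [0.5014, -0.3645, 0.0212]
eef_rot: [3.141, -0.0, -0.057]
force: [0.1, 0.2, -0.9]
grip_width: 0.0236
grip_force: 19.8
```

>>> jog_arm --pt "0 0 0.0015 0 0 0 -1" --pt "0 0 0 0 0 0 -1"

```text
time_s: 7.95
ee_pos: [0.5016, -0.3646, 0.021]
eef_rot: [3.141, -0.001, -0.057]
force: [-4.1, 4.1, 12.5]
grip_width: 0.0233
grip_force: 20.0
```

>>> jog_arm --pt "0 0 -0.001 0 0 0 -1" --pt "0 0 0 0 0 0 -0.2" --pt "0 0 0 0 0 0 0" --pt "0 0 0 0 0 0 0.1" --pt "0 0 0 0 0 0 0.1"

```text
time_s: 8.45
ee_pos: [0.5012, -0.3643, 0.0203]
eef_rot: [-3.141, 0.0, -0.057]
force: [-0.1, -0.2, 0.3]
grip_width: 0.0505
grip_force: 0.0
```

>>> jog_arm --pt "0 0 -0.01 0 0 0 0.3" --pt "0 0 -0.03 0 0 0 1" --pt "0 0 -0.04 0 0 0 1" --pt "0 0 -0.04 0 0 0 1" --pt "0 0 -0.02 0 0 0 1"

```text
time_s: 8.95
ee_pos: [0.502, -0.365, 0.1652]
eef_rot: [3.139, -0.004, -0.057]
force: [0.5, 0.9, -0.3]
grip_width: 0.0878
grip_force: 0.0
```

Run:
```python
from h import *
for n in("top","side"): cv2.imwrite(f"pics/{n}3.png",ctrl.camera(n)[:,:,::-1])
t=cv2.imread("pics/top3.png");s=cv2.imread("pics/side3.png")
f=lambda b,k,:cv2.resize(b,None,fx=k,fy=k,interpolation=cv2.INTER_CUBIC)
cv2.imwrite("pics/v3.png",np.hstack([f(s[270:330,240:320],6),f(s[90:150,345:395],6)]))
# round stone top: side bright mask
g=s[:,:,0].astype(int); m=f((s[270:335,240:325]),4)
go(.4863,.3633,.16,-3.3)
```

```text
now [ 0.5022 -0.3652  0.1646] [179.8  -0.3  -3.3] rows 15 shift [-0.0575 -0.7264  0.0016] turn [ 0.0036 -0.0049  0.0005] grip 0.0933 0.0 F [-0.1 -0.4 -1.1]
 world shift [-0.0159  0.7285 -0.0046]  translate-only rows of tool shift [-0.0038 -0.0484  0.0001] turn/row [ 0.0002 -0.0003  0.    ]
```

View pics/v3.png

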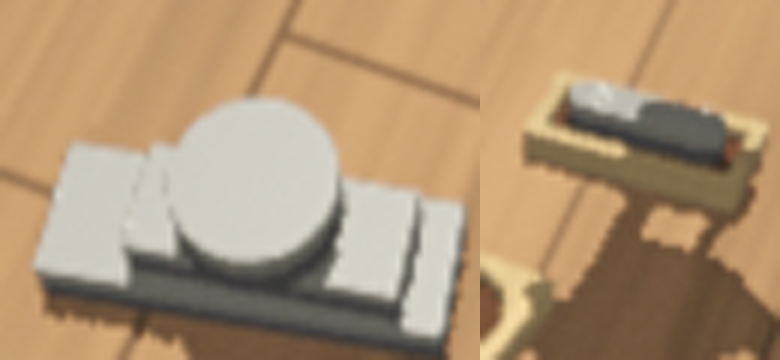

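The slip sits in its box. In the side picture the round stone's top is centred at about (281.8,299.3).

Run:
```python
from h import *
f=lambda L:np.array(L)/6.+[239.5,269.5]
for k,z,L in(("round",.075,[[254,179.5]]),("pocket",.047,[[150,143],[124,249],[400,302],[418,193]]),("bench",.025,[[72,143],[36,272],[442,336],[465,203]])):
    w=ray2plane("side",f(L),z); print(k,w.round(4).tolist(),w.mean(0).round(4))
    if len(w)>1: d=(w[0]+w[1]-w[2]-w[3])/2; print(np.linalg.norm(d),np.degrees(np.arctan2(d[1],d[0])))
```

```text
round [[0.4894, 0.3667, 0.075]] [0.4894 0.3667 0.075 ]
pocket [[0.538, 0.3574, 0.047], [0.5288, 0.3963, 0.047], [0.4312, 0.379, 0.047], [0.4403, 0.3403, 0.047]] [0.4846 0.3683 0.047 ]
0.09914821337411889 9.974404937359996
bench [[0.5724, 0.3599, 0.025], [0.5613, 0.4084, 0.025], [0.4168, 0.3777, 0.025], [0.4272, 0.3293, 0.025]] [0.4944 0.3688 0.025 ]
0.1480784570057866 11.960705448003448
```

>>> jog_arm --pt "-0.002 -0.025 0 0 0 0 1" --pt "-0.004 -0.048 0 0 0 0 1" --pt "-0.004 -0.048 0 0 0 0 1" --pt "-0.004 -0.048 0 0 0 0 1" --pt "-0.004 -0.048 0 0 0 0 1"

```text
time_s: 9.55
ee_pos: [0.4948, -0.1448, 0.1596]
eef_rot: [-3.141, 0.001, -0.058]
force: [1.3, -0.1, -0.2]
grip_width: 0.0941
grip_force: 0.0
```

>>> jog_arm --pt "-0.004 -0.048 0 0 0 0 1" --pt "-0.004 -0.048 0 0 0 0 1" --pt "-0.004 -0.048 0 0 0 0 1" --pt "-0.004 -0.048 0 0 0 0 1" --pt "-0.004 -0.048 0 0 0 0 1"

```text
time_s: 10.05
ee_pos: [0.4886, 0.0959, 0.1597]
eef_rot: [3.141, 0.001, -0.057]
force: [1.5, 0.0, -0.0]
grip_width: 0.0938
grip_force: 0.0
```

>>> jog_arm --pt "-0.004 -0.048 0 0 0 0 1" --pt "-0.004 -0.048 0 0 0 0 1" --pt "-0.004 -0.048 0 0 0 0 1" --pt "-0.004 -0.048 0 0 0 0 1" --pt "-0.004 -0.04 0 0 0 0 1"

```text
time_s: 10.55
ee_pos: [0.4818, 0.329, 0.1594]
eef_rot: [3.141, 0.001, -0.056]
force: [-0.3, -0.4, 0.9]
grip_width: 0.094
grip_force: 0.0
```

>>> jog_arm --pt "0 0 0 0 0 0 1" --pt "0 0 0 0 0 0 1"

```text
time_s: 10.75
ee_pos: [0.4821, 0.3269, 0.1593]
eef_rot: [3.14, 0.002, -0.056]
force: [-1.2, -0.5, -1.4]
grip_width: 0.0939
grip_force: 0.0
```

Run:
```python
from h import *
go(.4863,.3633,.058,-3.3)
```

```text
now [0.4821 0.3269 0.1593] [ 1.799e+02  1.000e-01 -3.200e+00] rows 3 shift [ 0.0023 -0.0367  0.1012] turn [0.0012 0.0015 0.0018] grip 0.0939 0.0 F [-1.2 -0.5 -1.4]
 world shift [ 0.0042  0.0364 -0.1013]  translate-only rows of tool shift [ 0.0008 -0.0122  0.0337] turn/row [0.0004 0.0005 0.0006]
```

>>> jog_arm --pt "0.002 -0.02 0 0 0 0 1" --pt "0.002 -0.019 0 0 0 0 1" --pt "0 0 0.03 0 0 0 1" --pt "0 0 0.03 0 0 0 1" --pt "0 0 0 0 0 0 1"

```text
time_s: 11.25
ee_pos: [0.4876, 0.363, 0.0965]
eef_rot: [3.137, 0.006, -0.059]
force: [-0.2, -0.8, -0.3]
grip_width: 0.094
grip_force: 0.0
```

>>> jog_arm --pt "0 0 0.02 0 0 0 1" --pt "0 0 0.015 0 0 0 1" --pt "0 0 0.006 0 0 0 1" --pt "0 0 0 0 0 0 1" --pt "0 0 0 0 0 0 0.5"

```text
time_s: 11.75
ee_pos: [0.4893, 0.3656, 0.0603]
eef_rot: [-3.141, -0.001, -0.057]
force: [-0.2, -0.2, -0.4]
grip_width: 0.0891
grip_force: 0.0
```

Run:
```python
from h import *
go(.4885,.366,.058,-3.3)
```

```text
now [0.4893 0.3656 0.0603] [-180.    -0.    -3.3] rows 1 shift [-0.0009 -0.0004  0.0023] turn [-0.0006 -0.0007  0.0002] grip 0.0891 0.0 F [-0.2 -0.2 -0.4]
 world shift [-0.0008  0.0004 -0.0023]  translate-only rows of tool shift [-0.0009 -0.0004  0.0023] turn/row [-0.0006 -0.0007  0.0002]
```

>>> jog_arm --pt "0 0 0.002 0 0 0 0.5" --pt "0 0 0 0 0 0 0.4" --pt "0 0 0 0 0 0 0.35" --pt "0 0 0 0 0 0 0.3" --pt "0 0 0 0 0 0 0.25" --squeeze 8

```text
time_s: 12.25
ee_pos: [0.489, 0.3656, 0.0576]
eef_rot: [-3.141, -0.0, -0.057]
force: [0.1, -0.2, 0.3]
grip_width: 0.0601
grip_force: 8.0
```

>>> jog_arm --pt "0 0 0 0 0 0 0.1" --pt "0 0 0 0 0 0 0" --pt "0 0 0 0 0 0 -0.5" --pt "0 0 0 0 0 0 -1" --pt "0 0 0 0 0 0 -1" --squeeze 25

```text
time_s: 12.75
ee_pos: [0.489, 0.3655, 0.0576]
eef_rot: [-3.142, -0.0, -0.057]
force: [-0.8, -0.3, 3.2]
grip_width: 0.0599
grip_force: 25.0
```

Run:
```python
from h import *
go(.5655,-.1885,.15,-3.3)
```

```text
now [0.489  0.3655 0.0576] [-180.    -0.    -3.3] rows 12 shift [ 0.1081  0.5487 -0.0925] turn [-0.0001 -0.0001  0.0003] grip 0.0599 25.0 F [-0.8 -0.3  3.2]
 world shift [ 0.0765 -0.554   0.0924]  translate-only rows of tool shift [ 0.009   0.0457 -0.0077] turn/row [-0. -0.  0.]
```

>>> jog_arm --pt "0 0 -0.005 0 0 0 -1" --pt "0 0 -0.015 0 0 0 -1" --pt "0 0 -0.025 0 0 0 -1" --pt "0 0 -0.025 0 0 0 -1" --pt "0 0 -0.025 0 0 0 -1"

```text
time_s: 13.25
ee_pos: [0.4889, 0.3655, 0.1545]
eef_rot: [-3.141, -0.0, -0.057]
force: [0.2, 0.6, -1.9]
grip_width: 0.0599
grip_force: 25.0
```

>>> jog_arm --pt "0.005 0.023 0 0 0 0 -1" --pt "0.009 0.0455 0 0 0 0 -1" --pt "0.009 0.0455 0 0 0 0 -1" --pt "0.009 0.0455 0 0 0 0 -1" --pt "0.009 0.0455 0 0 0 0 -1"

```text
time_s: 13.75
ee_pos: [0.5182, 0.1568, 0.1536]
eef_rot: [-3.141, -0.001, -0.057]
force: [1.0, -0.0, -1.5]
grip_width: 0.0597
grip_force: 25.0
```

>>> jog_arm --pt "0.009 0.0455 0 0 0 0 -1" --pt "0.009 0.0455 0 0 0 0 -1" --pt "0.009 0.0455 0 0 0 0 -1" --pt "0.009 0.0455 0 0 0 0 -1" --pt "0.009 0.0455 0 0 0 0 -1"

```text
time_s: 14.25
ee_pos: [0.5502, -0.0731, 0.1537]
eef_rot: [3.141, -0.001, -0.057]
force: [0.4, 0.2, -1.8]
grip_width: 0.0593
grip_force: 25.0
```

>>> jog_arm --pt "0.009 0.0455 0 0 0 0 -1" --pt "0.009 0.0455 0 0 0 0 -1" --pt "0.004 0.023 0 0 0 0 -1" --pt "0 0 0 0 0 0 -1" --pt "0 0 0 0 0 0 -1"

```text
time_s: 14.75
ee_pos: [0.5654, -0.1863, 0.153]
eef_rot: [-3.141, -0.0, -0.058]
force: [-0.3, -0.1, -2.3]
grip_width: 0.0592
grip_force: 25.0
```

Run:
```python
from h import *
go(.5655,-.1885,.05,-3.3)
```

```text
now [ 0.5654 -0.1863  0.153 ] [-180.    -0.    -3.3] rows 3 shift [0.0002 0.0023 0.103 ] turn [-0.0001 -0.0002 -0.0004] grip 0.0592 25.0 F [-0.3 -0.1 -2.3]
 world shift [ 1.00e-04 -2.20e-03 -1.03e-01]  translate-only rows of tool shift [0.0001 0.0008 0.0343] turn/row [-0.     -0.0001 -0.0001]
```

>>> jog_arm --pt "0 0.0022 0.03 0 0 0 -1" --pt "0 0 0.04 0 0 0 -1" --pt "0 0 0.03 0 0 0 -1" --pt "0 0 0 0 0 0 -1" --pt "0 0 0 0 0 0 -1"

```text
time_s: 15.25
ee_pos: [0.5659, -0.1877, 0.0537]
eef_rot: [3.141, -0.001, -0.056]
force: [1.0, 0.2, -2.0]
grip_width: 0.0595
grip_force: 25.0
```

Run:
```python
from h import *
go(.5655,-.1885,.0226,-3.3)
for n in("side",): cv2.imwrite(f"pics/{n}4.png",ctrl.camera(n)[:,:,::-1])
s=cv2.imread("pics/side4.png")
cv2.imwrite("pics/v4.png",cv2.resize(s[90:170,295:375],None,fx=6,fy=6,interpolation=cv2.INTER_CUBIC))
```

```text
now [ 0.5659 -0.1877  0.0537] [180.   -0.   -3.2] rows 1 shift [-0.0004  0.0008  0.0311] turn [ 0.0001 -0.0006  0.0015] grip 0.0595 25.0 F [ 1.   0.2 -2. ]
 world shift [-0.0004 -0.0008 -0.0311]  translate-only rows of tool shift [-0.0004  0.0008  0.0311] turn/row [ 0.0001 -0.0006  0.0015]
```

View pics/v4.png

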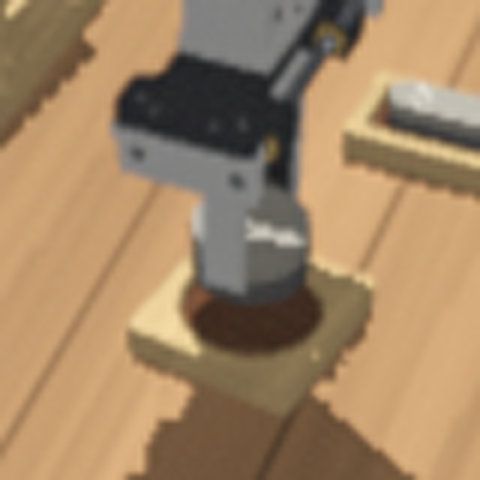

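The round stone hangs straight over its round recess, so I lower it.

>>> jog_arm --pt "0 0.0005 0.015 0 0 0 -1" --pt "0 0 0.01 0 0 0 -1" --pt "0 0 0.005 0 0 0 -1" --pt "0 0 0 0 0 0 -1" --pt "0 0 0 0 0 0 -1"

```text
time_s: 15.8
ee_pos: [0.5655, -0.189, 0.0226]
eef_rot: [3.142, -0.0, -0.057]
force: [1.1, -0.3, -2.2]
grip_width: 0.0597
grip_force: 25.0
```

>>> jog_arm --pt "0 0 0.0015 0 0 0 -1" --pt "0 0 0 0 0 0 -1"

```text
time_s: 16.0
ee_pos: [0.5655, -0.189, 0.0211]
eef_rot: [3.141, -0.0, -0.057]
force: [-0.0, -0.9, -1.2]
grip_width: 0.0594
grip_force: 25.0
```

>>> jog_arm --pt "0 0 0.0015 0 0 0 -1" --pt "0 0 0 0 0 0 -1"

```text
time_s: 16.2
ee_pos: [0.5656, -0.1891, 0.0206]
eef_rot: [3.141, -0.001, -0.057]
force: [-4.6, 1.4, 9.4]
grip_width: 0.0592
grip_force: 25.0
```

>>> jog_arm --pt "0 0 -0.0007 0 0 0 -1" --pt "0 0 0 0 0 0 0.5" --pt "0 0 0 0 0 0 0.8" --pt "0 0 0 0 0 0 1" --pt "0 0 0 0 0 0 1"

```text
time_s: 16.7
ee_pos: [0.5654, -0.189, 0.0201]
eef_rot: [3.142, -0.0, -0.057]
force: [-0.2, 0.1, -0.5]
grip_width: 0.0883
grip_force: 0.0
```

>>> jog_arm --pt "0 0 -0.01 0 0 0 1" --pt "0 0 -0.03 0 0 0 1" --pt "0 0 -0.04 0 0 0 1" --pt "0 0 -0.04 0 0 0 1" --pt "0 0 -0.02 0 0 0 1"

```text
time_s: 17.2
ee_pos: [0.5663, -0.1893, 0.1648]
eef_rot: [3.14, -0.005, -0.057]
force: [0.3, 0.1, -0.2]
grip_width: 0.094
grip_force: 0.0
```

Run:
```python
from h import *
for n in("top","side"): cv2.imwrite(f"pics/{n}5.png",ctrl.camera(n)[:,:,::-1])
s=cv2.imread("pics/side5.png");t=cv2.imread("pics/top5.png")
f=lambda b,k:cv2.resize(b,None,fx=k,fy=k,interpolation=cv2.INTER_CUBIC)
cv2.imwrite("pics/v5.png",np.hstack([f(s[280:330,245:320],6),f(s[115:165,310:360],6)]))
go(.4846,.3683,.14,10)
```

```text
now [ 0.5666 -0.1894  0.1643] [179.9  -0.3  -3.3] rows 12 shift [-0.1139 -0.5522  0.0225] turn [ 0.0026 -0.0056 -0.2317] grip 0.0941 0.0 F [ 1.3 -0.1 -0. ]
 world shift [-0.082   0.5577 -0.0243]  translate-only rows of tool shift [-0.0095 -0.046   0.0019] turn/row [ 0.0002 -0.0005 -0.0193]
```

View pics/v5.png

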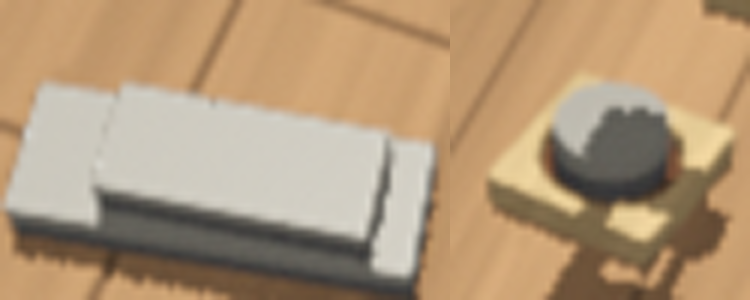

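The round stone is in its box. The pocket stone's top corners in the crop are about (121,84), (96,190), (369,241) and (390,133).

Run:
```python
from h import *
f=lambda L:np.array(L)/6.+[244.5,279.5]
for k,z,L in(("pocket",.047,[[121,84],[96,190],[369,241],[390,133]]),("bench",.025,[[42,82],[5,212],[412,276],[435,143]])):
    w=ray2plane("side",f(L),z); d=(w[0]+w[1]-w[2]-w[3])/2;print(k,w.mean(0).round(4),np.linalg.norm(d),np.degrees(np.arctan2(d[1],d[0])))
```

```text
pocket [0.4842 0.3682 0.047 ] 0.09865991718062318 10.24365630730075
bench [0.4945 0.3688 0.025 ] 0.14831067465944894 11.897404904531358
```

>>> jog_arm --pt "-0.005 -0.023 0 0 0 0 1" --pt "-0.0095 -0.046 0 0 0 0 1" --pt "-0.0095 -0.046 0 0 0 0 1" --pt "-0.0095 -0.046 0 0 0 0 1" --pt "-0.0095 -0.046 0 0 0 0 1"

```text
time_s: 17.8
ee_pos: [0.5333, 0.0219, 0.1595]
eef_rot: [-3.142, 0.001, -0.057]
force: [1.2, -0.9, -0.3]
grip_width: 0.0938
grip_force: 0.0
```

>>> jog_arm --pt "-0.0095 -0.046 0 0 0 0 1" --pt "-0.0095 -0.046 0 0 0 0 1" --pt "-0.0095 -0.046 0 0 0 0 1" --pt "-0.0095 -0.046 0 0 0 0 1" --pt "-0.0095 -0.046 0 0 0 0 1"

```text
time_s: 18.3
ee_pos: [0.499, 0.2542, 0.1595]
eef_rot: [3.141, 0.001, -0.057]
force: [-0.1, -0.4, 0.2]
grip_width: 0.0938
grip_force: 0.0
```

>>> jog_arm --pt "-0.0095 -0.046 0 0 0 0 1" --pt "-0.0095 -0.046 0 0 0 -0.08 1" --pt "0 -0.02 0 0 0 -0.1 1" --pt "0 0 0 0 0 -0.05 1" --pt "0 0 0 0 0 0 1"

```text
time_s: 18.8
ee_pos: [0.4852, 0.3658, 0.1591]
eef_rot: [3.141, 0.002, 0.175]
force: [-0.0, -0.0, 0.5]
grip_width: 0.0941
grip_force: 0.0
```

>>> jog_arm --pt "0 0 0 0 0 0 1"

```text
time_s: 18.9
ee_pos: [0.4857, 0.365, 0.1596]
eef_rot: [3.141, 0.001, 0.171]
force: [0.1, -0.4, 0.7]
grip_width: 0.0941
grip_force: 0.0
```

Run:
```python
from h import *
go(.4846,.3683,.037,10)
```

```text
now [0.4857 0.365  0.1596] [1.8e+02 1.0e-01 9.8e+00] rows 3 shift [-0.0004 -0.0035  0.1226] turn [ 0.0004  0.0009 -0.0036] grip 0.0941 0.0 F [ 0.1 -0.4  0.7]
 world shift [-0.0011  0.0033 -0.1226]  translate-only rows of tool shift [-0.0001 -0.0012  0.0409] turn/row [ 0.0001  0.0003 -0.0012]
```

>>> jog_arm --pt "0 -0.0033 0.03 0 0 -0.005 1" --pt "0 0 0.04 0 0 0 1" --pt "0 0 0.03 0 0 0 1" --pt "0 0 0.015 0 0 0 1" --pt "0 0 0 0 0 0 0.5"

```text
time_s: 19.4
ee_pos: [0.4848, 0.3678, 0.0436]
eef_rot: [3.14, 0.003, 0.176]
force: [-0.5, 0.1, -0.0]
grip_width: 0.0887
grip_force: 0.0
```

>>> jog_arm --pt "0 0 0 0 0 0 0.4" --pt "0 0 0 0 0 0 0.2"

```text
time_s: 19.6
ee_pos: [0.4861, 0.3691, 0.047]
eef_rot: [-3.14, -0.002, 0.177]
force: [-0.7, -0.9, -0.0]
grip_width: 0.0737
grip_force: 0.0
```

Run:
```python
from h import *
go(.4844,.3682,.037,10.1)
```

```text
now [0.4861 0.3691 0.047 ] [-1.799e+02 -1.000e-01  1.020e+01] rows 1 shift [-0.0019  0.0006  0.01  ] turn [-0.0011 -0.0025  0.0011] grip 0.0737 0.0 F [-0.7 -0.9 -0. ]
 world shift [-0.0017 -0.0009 -0.01  ]  translate-only rows of tool shift [-0.0019  0.0006  0.01  ] turn/row [-0.0011 -0.0025  0.0011]
```

>>> jog_arm --pt "-0.001 0.0005 0.005 0 0 0 0.2" --pt "0 0 0.0025 0 0 0 0.2" --pt "0 0 0 0 0 0 0.1" --pt "0 0 0 0 0 0 0" --pt "0 0 0 0 0 0 -0.1" --squeeze 8

```text
time_s: 20.1
ee_pos: [0.4844, 0.3681, 0.0378]
eef_rot: [-3.142, -0.0, 0.178]
force: [0.1, -0.2, -0.1]
grip_width: 0.0432
grip_force: 0.0
```

>>> jog_arm --pt "0 0 0 0 0 0 -0.2" --pt "0 0 0 0 0 0 -0.3" --pt "0 0 0 0 0 0 -0.5" --pt "0 0 0 0 0 0 -1" --pt "0 0 0 0 0 0 -1" --squeeze 30

```text
time_s: 20.6
ee_pos: [0.4845, 0.368, 0.0377]
eef_rot: [3.142, -0.0, 0.178]
force: [-0.4, -1.4, 2.3]
grip_width: 0.0401
grip_force: 30.0
```

Run:
```python
from h import *
go(.4805,.0055,.15,8.5)
```

```text
now [0.4845 0.368  0.0377] [180.   -0.   10.2] rows 8 shift [-0.068   0.3561 -0.1123] turn [ 0.     -0.0001  0.0294] grip 0.0401 30.0 F [-0.4 -1.4  2.3]
 world shift [-0.004  -0.3625  0.1123]  translate-only rows of tool shift [-0.0085  0.0445 -0.014 ] turn/row [ 0.     -0.      0.0037]
```

>>> jog_arm --pt "0 0 -0.005 0 0 0 -1" --pt "0 0 -0.015 0 0 0 -1" --pt "0 0 -0.025 0 0 0 -1" --pt "0 0 -0.025 0 0 0 -1" --pt "0 0 -0.03 0 0 0 -1"

```text
time_s: 21.1
ee_pos: [0.4841, 0.3679, 0.1393]
eef_rot: [3.142, 0.0, 0.178]
force: [0.6, -0.0, -1.6]
grip_width: 0.0399
grip_force: 30.0
```

>>> jog_arm --pt "-0.004 0.022 0 0 0 0 -1" --pt "-0.0085 0.0445 0 0 0 0 -1" --pt "-0.0085 0.0445 0 0 0 0 -1" --pt "-0.0085 0.0445 0 0 0 0 -1" --pt "-0.0085 0.0445 0 0 0 0 -1"

```text
time_s: 21.6
ee_pos: [0.4821, 0.1629, 0.1388]
eef_rot: [-3.141, -0.001, 0.178]
force: [1.3, -0.8, -1.6]
grip_width: 0.0398
grip_force: 30.0
```

>>> jog_arm --pt "-0.0085 0.0445 0 0 0 0 -1" --pt "-0.0085 0.0445 0 0 0 0.01 -1" --pt "-0.0085 0.0445 0 0 0 0.01 -1" --pt "-0.0045 0.0225 0 0 0 0.01 -1" --pt "0 0 0 0 0 0 -1"

```text
time_s: 22.1
ee_pos: [0.4796, 0.0033, 0.1388]
eef_rot: [3.141, -0.001, 0.144]
force: [-0.3, -0.2, -2.3]
grip_width: 0.0397
grip_force: 30.0
```

>>> jog_arm --pt "0 0 0.02 0 0 0 -1" --pt "0 0 0.035 0 0 0 -1" --pt "0 0 0.02 0 0 0 -1" --pt "0 0 0 0 0 0 -1" --pt "0 0 0 0 0 0 -1"

```text
time_s: 22.6
ee_pos: [0.48, 0.0061, 0.0637]
eef_rot: [3.142, -0.001, 0.148]
force: [0.9, -1.0, -1.2]
grip_width: 0.0395
grip_force: 30.0
```

Run:
```python
from h import *
go(.4805,.0055,.0247,8.5)
for n in("side",): cv2.imwrite(f"pics/{n}6.png",ctrl.camera(n)[:,:,::-1])
s=cv2.imread("pics/side6.png")
cv2.imwrite("pics/v6.png",cv2.resize(s[140:225,300:385],None,fx=6,fy=6,interpolation=cv2.INTER_CUBIC))
```

```text
now [0.48   0.0061 0.0637] [180.   -0.    8.5] rows 1 shift [0.0004 0.0007 0.039 ] turn [ 0.0001 -0.0007  0.0001] grip 0.0395 30.0 F [ 0.9 -1.  -1.2]
 world shift [ 0.0005 -0.0006 -0.039 ]  translate-only rows of tool shift [0.0004 0.0007 0.039 ] turn/row [ 0.0001 -0.0007  0.0001]
```

View pics/v6.png

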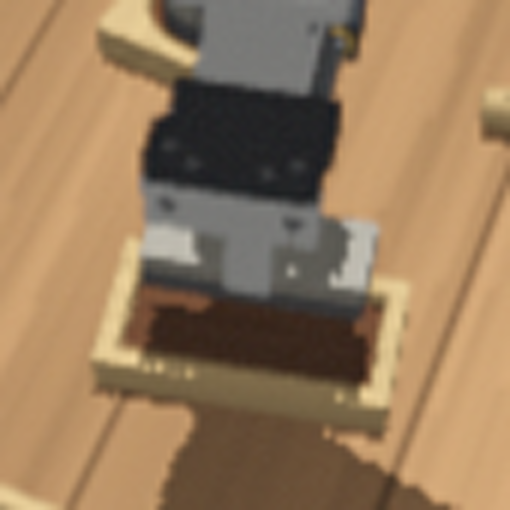

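The pocket stone is level and centred over its recess.

>>> jog_arm --pt "0 0.0005 0.018 0 0 0 -1" --pt "0 0 0.015 0 0 0 -1" --pt "0 0 0.005 0 0 0 -1" --pt "0 0 0 0 0 0 -1" --pt "0 0 0 0 0 0 -1"

```text
time_s: 23.15
ee_pos: [0.4802, 0.0052, 0.0258]
eef_rot: [3.141, -0.002, 0.148]
force: [0.1, -0.6, -1.9]
grip_width: 0.0394
grip_force: 30.0
```

>>> jog_arm --pt "0 0 0.0015 0 0 0 -1" --pt "0 0 0 0 0 0 -1"

```text
time_s: 23.35
ee_pos: [0.4798, 0.0051, 0.0236]
eef_rot: [3.141, -0.001, 0.148]
force: [0.8, -0.2, -2.0]
grip_width: 0.0396
grip_force: 30.0
```

>>> jog_arm --pt "0 0 0.0012 0 0 0 -1" --pt "0 0 0 0 0 0 -1"

```text
time_s: 23.55
ee_pos: [0.4799, 0.0051, 0.0227]
eef_rot: [3.141, -0.001, 0.148]
force: [-3.7, -0.2, 8.9]
grip_width: 0.0397
grip_force: 30.0
```

>>> jog_arm --pt "0 0 -0.0005 0 0 0 -1" --pt "0 0 0 0 0 0 0.3" --pt "0 0 0 0 0 0 0.6" --pt "0 0 0 0 0 0 0.8" --pt "0 0 0 0 0 0 1"

```text
time_s: 24.05
ee_pos: [0.4796, 0.0051, 0.0224]
eef_rot: [3.142, -0.0, 0.148]
force: [-0.0, 0.2, 0.2]
grip_width: 0.068
grip_force: 0.0
```

>>> jog_arm --pt "0 0 -0.01 0 0 0 1" --pt "0 0 -0.03 0 0 0 1" --pt "0 0 -0.04 0 0 0 1" --pt "0 0 -0.02 0 0 0 1" --pt "0 0 0 0 0 0 1"

```text
time_s: 24.55
ee_pos: [0.481, 0.005, 0.1258]
eef_rot: [3.14, -0.005, 0.148]
force: [1.2, 0.3, -0.8]
grip_width: 0.0939
grip_force: 0.0
```

Run:
```python
from h import *
cv2.imwrite(f"pics/side7.png",ctrl.camera("side")[:,:,::-1])
s=cv2.imread("pics/side7.png")
f=lambda b,k:cv2.resize(b,None,fx=k,fy=k,interpolation=cv2.INTER_CUBIC)
cv2.imwrite("pics/v7.png",np.hstack([f(s[280:330,245:320],6),f(s[170:220,310:370],6)]))
go(.4945,.3688,.12,11.9)
```

```text
now [0.4801 0.0051 0.1237] [180.   -0.2   8.5] rows 8 shift [ 0.0678 -0.3576  0.0037] turn [ 0.0007 -0.0026 -0.0599] grip 0.0941 0.0 F [ 0.1 -0.2 -0.6]
 world shift [ 0.0144  0.3637 -0.0037]  translate-only rows of tool shift [ 0.0085 -0.0447  0.0005] turn/row [ 0.0001 -0.0003 -0.0075]
```

View pics/v7.png

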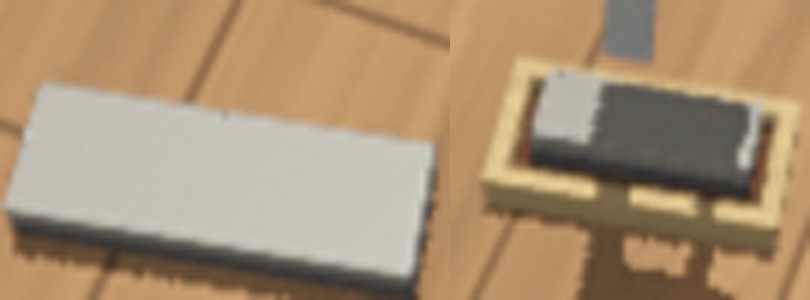

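The pocket stone is in its box and the bench stone has not moved.

>>> jog_arm --pt "0.004 -0.022 0 0 0 0 1" --pt "0.0085 -0.0447 0 0 0 0 1" --pt "0.0085 -0.0447 0 0 0 0 1" --pt "0.0085 -0.0447 0 0 0 0 1" --pt "0.0085 -0.0447 0 0 0 0 1"

```text
time_s: 25.1
ee_pos: [0.4868, 0.211, 0.1211]
eef_rot: [3.141, 0.002, 0.148]
force: [-0.1, -1.4, 0.3]
grip_width: 0.0938
grip_force: 0.0
```

>>> jog_arm --pt "0.0085 -0.0447 0 0 0 0 1" --pt "0.0085 -0.0447 0 0 0 0 1" --pt "0.0085 -0.0447 0 0 0 -0.02 1" --pt "0.0045 -0.0225 0 0 0 -0.02 1" --pt "0 0 0 0 0 -0.02 1"

```text
time_s: 25.6
ee_pos: [0.4926, 0.3708, 0.1204]
eef_rot: [3.141, 0.002, 0.212]
force: [0.5, -0.6, -1.4]
grip_width: 0.094
grip_force: 0.0
```

>>> jog_arm --pt "0 0 0.03 0 0 0 1" --pt "0 0 0.03 0 0 0 1" --pt "0 0 0.02 0 0 0 1" --pt "0 0 0 0 0 0 1" --pt "0 0 0 0 0 0 1"

```text
time_s: 26.1
ee_pos: [0.4939, 0.3679, 0.0425]
eef_rot: [3.141, 0.001, 0.207]
force: [-0.5, 0.1, 0.6]
grip_width: 0.0937
grip_force: 0.0
```

Run:
```python
from h import *
go(.4945,.3688,.012,11.9)
```

```text
now [0.4939 0.3679 0.0425] [180.    0.   11.9] rows 1 shift [ 0.0008 -0.0008  0.0305] turn [ 0.0003  0.0007 -0.0004] grip 0.0937 0.0 F [-0.5  0.1  0.6]
 world shift [ 0.0006  0.0009 -0.0305]  translate-only rows of tool shift [ 0.0008 -0.0008  0.0305] turn/row [ 0.0003  0.0007 -0.0004]
```

>>> jog_arm --pt "0.0005 -0.0008 0.015 0 0 0 1" --pt "0 0 0.01 0 0 0 0.7" --pt "0 0 0.005 0 0 0 0.5" --pt "0 0 0 0 0 0 0.4" --pt "0 0 0 0 0 0 0.2" --squeeze 10

```text
time_s: 26.6
ee_pos: [0.4942, 0.3696, 0.0126]
eef_rot: [-3.142, -0.0, 0.208]
force: [0.1, -0.4, -1.1]
grip_width: 0.0652
grip_force: 0.0
```

>>> jog_arm --pt "0 0 0 0 0 0 0.15" --pt "0 0 0 0 0 0 0.1" --pt "0 0 0 0 0 0 0.05" --pt "0 0 0 0 0 0 -0.2" --pt "0 0 0 0 0 0 -0.5"

```text
time_s: 27.1
ee_pos: [0.4944, 0.3693, 0.0129]
eef_rot: [3.141, -0.0, 0.208]
force: [-0.0, -4.7, 4.8]
grip_width: 0.0497
grip_force: 10.0
```

>>> jog_arm --pt "0 0 0 0 0 0 -1" --pt "0 0 0 0 0 0 -1" --pt "0 0 0 0 0 0 -1" --squeeze 40

```text
time_s: 27.4
ee_pos: [0.4944, 0.3693, 0.0128]
eef_rot: [3.141, -0.0, 0.208]
force: [1.1, -6.2, 6.0]
grip_width: 0.0497
grip_force: 40.0
```

Run:
```python
from h import *
go(.5705,.1715,.12,-6.5)
```

```text
now [0.4944 0.3693 0.0128] [180.   -0.   11.9] rows 5 shift [ 0.0337  0.2092 -0.1071] turn [ 3.000e-04 -5.000e-04  3.211e-01] grip 0.0497 40.0 F [ 1.1 -6.2  6. ]
 world shift [ 0.0761 -0.1978  0.1072]  translate-only rows of tool shift [ 0.0067  0.0418 -0.0214] turn/row [ 0.0001 -0.0001  0.0642]
```

>>> jog_arm --pt "0 0 -0.005 0 0 0 -1" --pt "0 0 -0.015 0 0 0 -1" --pt "0 0 -0.025 0 0 0 -1" --pt "0 0 -0.03 0 0 0 -1" --pt "0 0 -0.02 0 0 0 -1"

```text
time_s: 27.9
ee_pos: [0.4943, 0.3701, 0.1104]
eef_rot: [-3.14, -0.002, 0.208]
force: [0.8, -0.2, -4.1]
grip_width: 0.0493
grip_force: 40.0
```

>>> jog_arm --pt "0.0033 0.0205 0 0 0 0 -1" --pt "0.0067 0.042 0 0 0 0 -1" --pt "0.0067 0.042 0 0 0 0 -1" --pt "0.0067 0.042 0 0 0 0 -1" --pt "0.0067 0.042 0 0 0 0 -1"

```text
time_s: 28.4
ee_pos: [0.5627, 0.19, 0.1084]
eef_rot: [-3.141, -0.0, 0.208]
force: [-0.1, 0.9, -4.9]
grip_width: 0.0497
grip_force: 40.0
```

>>> jog_arm --pt "0.0036 0.0207 0 0 0 0.04 -1" --pt "0 0 0 0 0 0.1 -1" --pt "0 0 0 0 0 0.1 -1" --pt "0 0 0 0 0 0.08 -1" --pt "0 0 0 0 0 0 -1"

```text
time_s: 28.9
ee_pos: [0.5702, 0.172, 0.1082]
eef_rot: [-3.141, -0.0, -0.113]
force: [0.6, -0.4, -5.5]
grip_width: 0.0496
grip_force: 40.0
```

>>> jog_arm --pt "0 0 0.02 0 0 0 -1" --pt "0 0 0.02 0 0 0 -1" --pt "0 0 0 0 0 0 -1" --pt "0 0 0 0 0 0 -1"

```text
time_s: 29.3
ee_pos: [0.5703, 0.172, 0.0682]
eef_rot: [-3.141, -0.0, -0.111]
force: [0.5, 0.0, -4.3]
grip_width: 0.0495
grip_force: 40.0
```

Run:
```python
from h import *
go(.5705,.1715,.0245,-6.5)
for n in("side",): cv2.imwrite(f"pics/{n}8.png",ctrl.camera(n)[:,:,::-1])
s=cv2.imread("pics/side8.png")
cv2.imwrite("pics/v8.png",cv2.resize(s[170:270,230:345],None,fx=5,fy=5,interpolation=cv2.INTER_CUBIC))
```

```text
now [0.5703 0.172  0.0682] [-180.    -0.    -6.3] rows 1 shift [0.0002 0.0005 0.0437] turn [-0.0001 -0.      0.0028] grip 0.0495 40.0 F [ 0.5  0.  -4.3]
 world shift [ 0.0002 -0.0005 -0.0437]  translate-only rows of tool shift [0.0002 0.0005 0.0437] turn/row [-0.0001 -0.      0.0028]
```

View pics/v8.png

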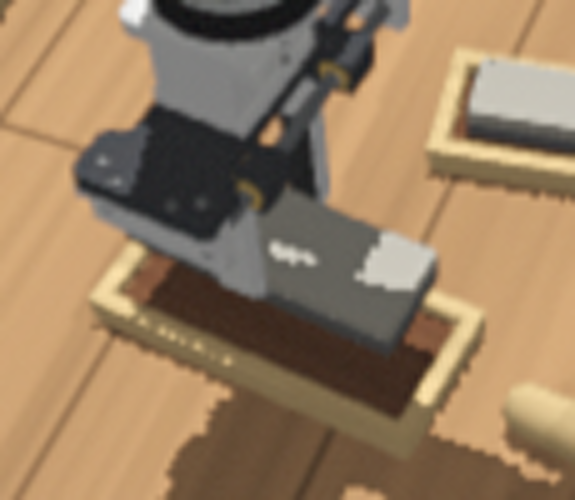

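The bench stone is aligned above its recess.

>>> jog_arm --pt "0 0.0005 0.02 0 0 0 -1" --pt "0 0 0.016 0 0 0 -1" --pt "0 0 0.006 0 0 0 -1" --pt "0 0 0 0 0 0 -1" --pt "0 0 0 0 0 0 -1"

```text
time_s: 29.85
ee_pos: [0.5705, 0.1714, 0.0261]
eef_rot: [-3.141, -0.001, -0.112]
force: [1.1, -0.3, -5.1]
grip_width: 0.0497
grip_force: 40.0
```

>>> jog_arm --pt "0 0 0.0015 0 0 0 -1" --pt "0 0 0 0 0 0 -1"

```text
time_s: 30.05
ee_pos: [0.5704, 0.1714, 0.0244]
eef_rot: [-3.141, -0.001, -0.112]
force: [0.0, 1.0, -5.2]
grip_width: 0.0499
grip_force: 40.0
```

>>> jog_arm --pt "0 0 0.001 0 0 0 -1" --pt "0 0 0 0 0 0 -1"

```text
time_s: 30.25
ee_pos: [0.5701, 0.1713, 0.023]
eef_rot: [3.142, 0.0, -0.112]
force: [-0.2, -0.6, -4.5]
grip_width: 0.0496
grip_force: 40.0
```

>>> jog_arm --pt "0 0 0.001 0 0 0 -1" --pt "0 0 0 0 0 0 -1"

```text
time_s: 30.45
ee_pos: [0.5703, 0.1714, 0.0228]
eef_rot: [3.142, -0.0, -0.112]
force: [-4.2, -1.8, 5.8]
grip_width: 0.0493
grip_force: 40.0
```

Contact. I release, lift and look.

>>> jog_arm --pt "0 0 -0.0004 0 0 0 -1" --pt "0 0 0 0 0 0 0.4" --pt "0 0 0 0 0 0 0.6" --pt "0 0 0 0 0 0 0.8" --pt "0 0 0 0 0 0 1"

```text
time_s: 30.95
ee_pos: [0.5703, 0.1713, 0.0224]
eef_rot: [-3.141, -0.0, -0.112]
force: [0.5, 0.1, 0.4]
grip_width: 0.0782
grip_force: 0.0
```

>>> jog_arm --pt "0 0 -0.01 0 0 0 1" --pt "0 0 -0.03 0 0 0 1" --pt "0 0 -0.045 0 0 0 1" --pt "0 0 -0.045 0 0 0 1" --pt "0 0 -0.04 0 0 0 1"

```text
time_s: 31.45
ee_pos: [0.5701, 0.1713, 0.1956]
eef_rot: [-3.141, -0.002, -0.112]
force: [1.2, 0.8, 0.1]
grip_width: 0.0938
grip_force: 0.0
```

>>> jog_arm --pt "-0.03 0 -0.03 0 0 0 1" --pt "-0.04 0 -0.02 0 0 0 1" --pt "-0.04 0 0 0 0 0 1" --pt "0 0 0 0 0 0 1" --pt "0 0 0 0 0 0 1"

```text
time_s: 31.95
ee_pos: [0.4608, 0.1838, 0.2435]
eef_rot: [-3.141, -0.002, -0.112]
force: [0.6, -0.0, 0.2]
grip_width: 0.0938
grip_force: 0.0
```

Run:
```python
from h import *
s=ctrl.camera("side")[:,:,::-1].copy(); cv2.imwrite("pics/side9.png",s)
cv2.imwrite("pics/v9.png",cv2.resize(s[90:270,225:425],None,fx=3.3,fy=3.3,interpolation=cv2.INTER_CUBIC))
```

```text
(no output)
```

View pics/v9.png

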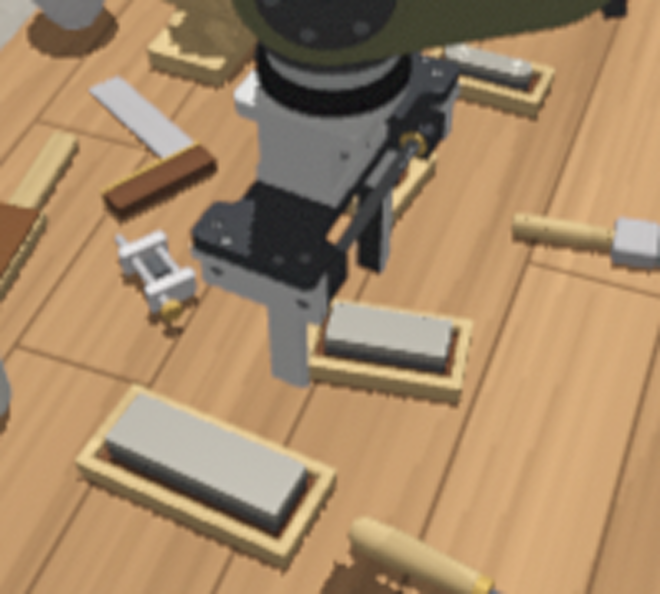

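The bench, pocket and slip stones lie in their recesses. The arm hides the round one here, but it was seen seated earlier. The honing guide and chisel have not moved.

```bash
python3 -c "
from station import ctrl
print(ctrl.hand_in())"
```

```text
the job is handed in; nothing more can be done
None
```

All four stones were lowered into their own boxes, the honing guide and chisel were left untouched, and I handed the job in at about 32 s; no verdict came back.

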